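# Lock the loopback plug into the test box's spring-sleeve receptacle

## Task

Fit the loopback plug that stands in the grey rest to the quick-lock receptacle on top of the black test box. First draw the receptacle's spring sleeve back (down, towards the box) until it stays back by itself when you let go, then put the plug in and press it gently fully home, so that the sleeve springs forward and locks it, and let go. Do not force the plug, and leave the tape, the screwdriver and the connector shell where they lie.

Things in the scene. Friction and masses are not known exactly. Their poses are not given: they have to be found in the camera images.
- tester: the fixed black test box, 150 x 130 x 60 mm, origin under its centre, z up. On it stands the receptacle, an upright aluminium tube of 30 mm outside diameter in a steel sleeve. Three dogs in its bore block the plug while the sleeve is forward. Drawing the sleeve back parts them; an inner spring shutter then rises and keeps them parted. The plug pushes the shutter down (3 to 15 N).
- axis_foot (a point): where the receptacle's upright axis meets the top of the test box, 60 mm above the work surface. The mouth's rim is 52 mm above this point, but only to within 6 mm either way, different each time and not measured; the sleeve shifts with it. Under the rim a funnel narrows from 26 mm to the 20 mm bore over 4 mm. Fully home, the plug's flange sits on the rim.
- sleeve (a joint): how far (m) the steel ring round the receptacle (40 mm across, 24 mm tall) is drawn down. 0 (start): forward, its middle 42 mm (within 6) above axis_foot, its top 2 mm above the rim. Stop at 0.010. Spring 2.4 N at 0, 4.4 N at 0.010. Drawn past 0.009 and let go it stays at 0.005 to 0.008; when the plug comes within 1 mm of home it springs forward, below 0.002.
- plug_grip (a point): middle of the grip of the loose plug (70 g), z along the plug, up from its nose. The grip is a round ribbed black bar, 24 mm across and 41 mm tall (20.5 mm up and down from here). Below it a black flange, 29 mm across, 4 mm thick, then a steel nose, 18.5 mm across, 26 mm long, bevelled at the tip. It starts upright in the rest.
- plug_flange (a point): centre of the underside of the plug's flange, 24.5 mm below plug_grip and 26 mm above the nose's tip. Fully home it lies on the receptacle's rim. With the sleeve drawn back, the nose meets the spring shutter when this point is still about 15 mm above the rim.
- rest_hole (a point): centre of the hole's mouth in the top of the grey rest, a fixed block of 80 x 80 x 34 mm; the hole is 21 mm wide and goes through; the plug's flange lies on the top.
- tape_mid (a point): bystander: middle of a roll of black tape lying flat, 90 mm across, 19 mm tall; leave it alone
- driver_mid (a point): bystander: middle of a screwdriver with a blue handle, lying, about 170 mm long; leave it alone
- shell_mid (a point): bystander: middle of a loose black connector shell standing upright, 34 mm across, 38 mm tall; leave it alone

How it is judged:
On the way, in this order (a step that is already met when the one before it is completed fails the run):
1. the sleeve is drawn back and stays back by itself, fingers off the test box (value of joint sleeve above 0.004 m and contact force between the fingers and tester below 0.2 N), for 0.2 s.
2. the plug is home in the receptacle and the sleeve has sprung forward (value of joint sleeve below 0.002 m and horizontal distance between plug_grip and axis_foot below 0.004 m and z of plug_grip in the frame of axis_foot below 0.084 m), for 0.1 s.
At the end, for the whole second after the job is handed in: the plug stands upright (within 0.08 rad) and at rest in the receptacle, within 4 mm of its axis, its grip's middle less than 84 mm above axis_foot, and the sleeve is forward (below 2 mm) so that it is locked (all of step 2 and angle between plug_grip's own z axis and vertical below 0.08 rad and linear speed of plug below 0.01 m/s); the robot touches nothing.
It fails at once if the plug is forced against the receptacle with more than 40 N (contact force between plug and tester above 40 N).
It fails at once if a bystander (tape, screwdriver, connector shell) is moved by more than 20 mm (distance of any of tape_mid, driver_mid, shell_mid from where it was at the start of the episode above 0.02 m).
It also fails if it takes over 58 s, if anything falls off the work surface, if the arm or the gripper's body presses on something with over 40 N, if the wrist force passes 120 N, or if a joint passes its speed limit or range.

## Robot

A 7-joint arm with a two-finger parallel gripper is mounted at the origin on the work surface. World frame = base frame: x ahead of the robot, y to its left, z up, the work surface at z = 0. Lengths are in m, angles in rad, forces in N, time in s.
With the tool pointing down it reaches from about 0.425 to 0.95 m from the base axis. Payload 4.7 kg.
Tool frame: the origin (TCP) lies on the centre line of the jaws, within the pads' length; the fingertips stand robot.nose_length ahead of it and the grasp point (between the pads) lies 8 mm behind it (robot.nose_length is the distance from the TCP to the fingertips, in m); z points along the fingers, x is the direction in which the jaws open and shut, and the axes are right-handed (so a half turn about z gives the same grasp; the last joint's range is limited). The gripper opens to 85 mm and grips with 20 to 120 N. Pads are 22 mm wide; open, the fingers measure 114 mm over their backs; the gripper's body (76 mm by 85 mm) begins 54 mm behind the grasp point. The pads swing forward as they close: fully open they stand 13 mm farther back than shut.
Start: joints at [1.248, 0.469, -0.049, 1.532, 0.024, 1.141, -0.082], TCP at [0.196, -0.646, 0.242] pointing down, gripper open.
Joint ranges: [-2.59, 2.59], [-0.33, 1.99], [-1.39, 1.29], [0.1, 2.45], [-1.04, 4.18], [0.21, 1.99], [-2.66, 2.66]. Speed limits (rad/s): [2.57, 2.57, 3.14, 3.14, 3.14, 3.14, 3.14].

## Interface

Orientations are given as [roll, pitch, yaw] about the fixed x, y, z axes, in that order (R = Rz(yaw) Ry(pitch) Rx(roll)).
In Python, from plant import robot gives the robot as it stands. Calls block until the motion is done:
- robot.goto(position, orientation): joint-space move of the TCP to a pose.
- robot.move_straight(position, vel=0.15, attitude=None, contact_N=None): straight line of the TCP; attitude=None keeps the orientation; vel is the mean speed in m/s. With contact_N (N) it stops when the force on the tool has changed by that much, and returns True; else False.
- robot.move_joints(angles): joint-space move.
- robot.grip(opening, strength=None): opening from 0.0 (shut) to 1.0 (fully open); strength is the grip in N (None keeps the last); returns when the fingers have stopped.
- robot.sleep(seconds).
- robot.inverse_kinematics(position, orientation): joint angles nearest the present ones, or None.
- robot.sense(): the state.
- robot.grab_frame(name): name is "scene" or "top"; returns a dict with "image" (480x640x3 uint8, red, green, blue), "range_z" (480x640 float32, m along the optical axis (not along the pixel's ray), 0 where there is no reading), "fx", "fy", "cx", "cy" (pixels), "R" (3x3) and "t" (3): a world point X has camera coordinates R X + t. Camera axes: x right, y down, z forward; pixel columns grow to the right and rows downward; lengths in m; the calibration is good to about 2 mm. A picture is of the moment at which its call begins.
A pose or a line that the arm cannot do raises robot.IKError and nothing moves.
- robot.close_job(): hands the job in, once; it reports no verdict.
The state is a dict: "t": time; "joint_pos": joint angles; "joint_velocities": joint speeds; "effort": joint torques, N m; "tcp_pos": TCP position; "tcp_rot": TCP orientation; "wrist_force": force on the tool from outside, world axes, zero at the start; "torque": the same for the moment, N m; "opening": opening from 0.0 (shut) to 1.0 (fully open).
Only numpy, scipy, OpenCV 4.12 (cv2) and the standard library are available. Lean on these libraries where they do the work, as an engineer would, in place of code of your own. Each camera call takes 0.05 s, during which the arm holds its last target.

## Working session

There is one attempt and no reset: what is moved stays moved. The work goes in short steps, each a Python script; the robot and the scene stay as the last script left them, time stands still between calls to the robot, and variables do not carry over. Pictures are saved under pics/ and viewed, and the job is handed in when it is done.

```bash
ls; mkdir -p pics; python3 - <<'E'
from plant import robot
import cv2,numpy as np
s=robot.sense();print(s['t'],s['tcp_pos'],s['tcp_rot'],s['opening'],robot.nose_length)
for n in ['scene','top']:
    f=robot.grab_frame(n)
    cv2.imwrite(f'pics/{n}0.png',f['image'][:,:,::-1])
    np.savez(f'{n}0.npz',**f)
    R=np.array(f['R']);print(n,f['fx'],f['fy'],f['cx'],f['cy'],(-R.T@f['t']).round(3),R.round(3).tolist())
E
```

```text
pics
0.0 [ 0.19532063 -0.64551643  0.2412498 ] [ 3.14154512e+00  1.97742837e-03 -1.27699215e+00] 0.9986335004871075 0.011
scene 441.1190363621115 441.1190363621115 321.194713907594 241.99406753561334 [ 0.957 -0.689  0.635] [[0.87, 0.492, 0.02], [0.295, -0.488, -0.822], [-0.395, 0.721, -0.569]]
top 481.6705402845944 481.6705402845944 325.7660597867465 239.04215309409773 [ 0.437 -0.005  1.054] [[0.02, -1.0, 0.018], [-0.988, -0.023, -0.154], [0.155, -0.014, -0.988]]
```

View pics/scene0.png

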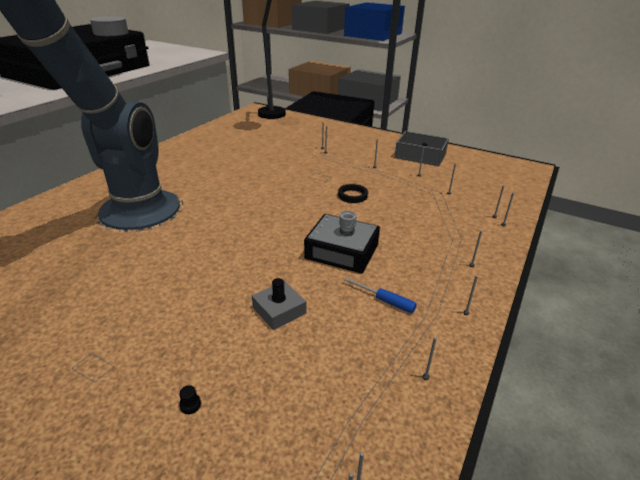

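View pics/top0.png

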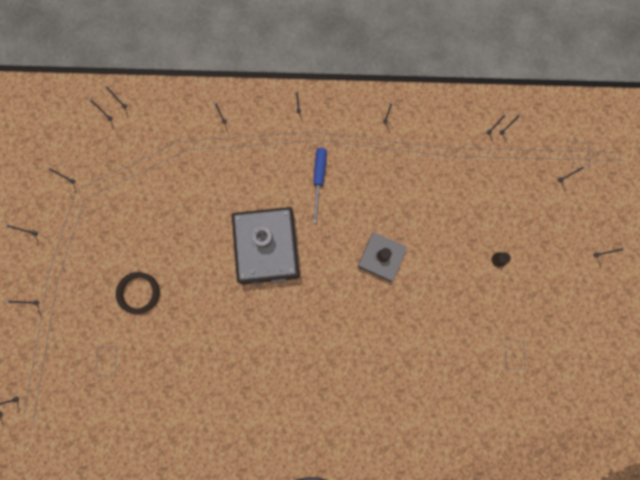

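The scene image (left to right) shows the shell at (189,400), the plug in the rest at (279,292), the receptacle at (348,222), the driver at (380,295) and the tape at (352,193). In the top image the receptacle is at (262,236), the plug at (384,255), the driver at (320,185), the tape at (138,292) and the shell at (500,259). Next I'll zoom in and turn these into positions.

```bash
cat > h.py <<'E'
import numpy as np,cv2
def load(n): return dict(np.load(n))
def cloud(f):
    z=f['range_z'].astype(float);v,u=np.mgrid[0:480,0:640]
    P=np.stack([(u-f['cx'])/f['fx']*z,(v-f['cy'])/f['fy']*z,z],-1)
    X=(P-f['t'])@f['R']   # R^T (P-t)
    X[z==0]=np.nan
    return X
def ray(f,u,v,h):
    d=f['R'].T@np.array([(u-f['cx'])/f['fx'],(v-f['cy'])/f['fy'],1]);c=-f['R'].T@f['t']
    return c+d*(h-c[2])/d[2]
def proj(f,X):
    p=f['R']@np.asarray(X)+f['t'];return p[0]/p[2]*f['fx']+f['cx'],p[1]/p[2]*f['fy']+f['cy']
E
python3 - <<'E'
from h import *
for n,b in [('top',(220,190,420,300)),('scene',(240,190,400,330))]:
    f=load(f'{n}0.npz');X=cloud(f)
    im=f['image'][b[1]:b[3],b[0]:b[2],::-1]
    k=4 if n=='top' else 4
    cv2.imwrite(f'pics/{n}_z.png',cv2.resize(im,None,fx=k,fy=k,interpolation=cv2.INTER_CUBIC))
    print(n,'table z',np.nanmedian(X[350:400,300:400,2]))
f=load('top0.npz');X=cloud(f)
def rg(b): return X[b[1]:b[3],b[0]:b[2]].reshape(-1,3)
for nm,b in dict(box=(225,200,305,290),rest=(350,225,415,290),shell=(485,245,515,272)).items():
    P=rg(b);P=P[~np.isnan(P[:,2])]
    print(nm,'hist',np.histogram(P[:,2],bins=np.arange(-.005,.14,.01)))
P=rg((225,200,305,290));T=P[(P[:,2]>.053)&(P[:,2]<.068)]
print('box top',np.median(T[:,2]),cv2.minAreaRect(T[:,:2].astype(np.float32)*1000))
Q=P[P[:,2]>.095];print('recept',len(Q),Q.mean(0),Q.min(0),Q.max(0))
print(cv2.minEnclosingCircle(Q[:,:2].astype(np.float32)*1000))
P=rg((350,225,415,290));T=P[(P[:,2]>.027)&(P[:,2]<.04)]
print('rest top',np.median(T[:,2]),cv2.minAreaRect(T[:,:2].astype(np.float32)*1000))
Q=P[P[:,2]>.07];print('plug',len(Q),Q.mean(0),Q.min(0),Q.max(0));print(cv2.minEnclosingCircle(Q[:,:2].astype(np.float32)*1000))
E
```

```text
top table z 0.00039810907428648143
scene table z -0.000863939721158254
box hist (array([2561,   31,   25,   39,   63,   66, 3968,   57,    0,   79,   56,
        218,    0,    0]), array([-0.005,  0.005,  0.015,  0.025,  0.035,  0.045,  0.055,  0.065,
        0.075,  0.085,  0.095,  0.105,  0.115,  0.125,  0.135]))
rest hist (array([2698,   62,   27,  754,  521,    9,   11,    9,  107,    0,    0,
          0,    0,    0]), array([-0.005,  0.005,  0.015,  0.025,  0.035,  0.045,  0.055,  0.065,
        0.075,  0.085,  0.095,  0.105,  0.115,  0.125,  0.135]))
shell hist (array([574,  58,  41,  23, 111,   0,   0,   0,   0,   0,   0,   0,   0,
         0]), array([-0.005,  0.005,  0.015,  0.025,  0.035,  0.045,  0.055,  0.065,
        0.075,  0.085,  0.095,  0.105,  0.115,  0.125,  0.135]))
box top 0.06077735776385435 ((578.8043212890625, 108.86042785644531), (150.51597595214844, 130.17349243164062), 7.401969909667969)
recept 274 [0.58817275 0.10975416 0.10725598] [0.56836504 0.0901123  0.09521532] [0.6085607  0.13002911 0.11426946]
((588.536865234375, 110.20142364501953), 20.19722557067871)
rest top 0.03461137210744835 ((562.588134765625, -141.3833465576172), (80.20783233642578, 80.80657196044922), 67.13078308105469)
plug 113 [ 0.56199774 -0.14040906  0.07883808] [ 0.55138195 -0.15134912  0.07055609] [ 0.57410928 -0.12939995  0.08430425]
((562.1885375976562, -141.19248962402344), 11.9564208984375)
```

```bash
python3 - <<'E'
from h import *
for n,bb in [('top',(225,200,305,290)),('scene',(330,205,365,240))]:
    f=load(n+'0.npz');X=cloud(f)
    P=X[bb[1]:bb[3],bb[0]:bb[2]].reshape(-1,3)
    c=np.array([.5885,.110]);r=np.linalg.norm(P[:,:2]-c,axis=1)*1000
    for a,b in [(0,6),(6,10),(10,13),(13,15),(15,17),(17,19),(19,21),(21,30)]:
        s=P[(r>=a)&(r<b)];s=s[s[:,2]>0.03]
        if len(s): print(n,a,b,len(s),np.percentile(s[:,2],[5,25,50,75,95]).round(4))
f=load('scene0.npz');X=cloud(f)
P=X[270:310,265:295].reshape(-1,3);Q=P[P[:,2]>.075];print('plug scene',len(Q),Q.mean(0),np.percentile(Q[:,2],[50,90]),cv2.minEnclosingCircle(Q[:,:2].astype(np.float32)*1000))
P=X[205:240,330:365].reshape(-1,3);Q=P[P[:,2]>.09];print('rec scene',cv2.minEnclosingCircle(Q[:,:2].astype(np.float32)*1000))
Q=P[(P[:,2]>.08)];A=np.c_[2*Q[:,:2],np.ones(len(Q))]
print(len(Q),Q[:,2].min(),Q[:,2].max())
# bottom of sleeve
E
```

```text
top 0 6 25 [0.0868 0.0881 0.0896 0.0912 0.0925]
top 6 10 50 [0.0885 0.0904 0.0916 0.0954 0.1035]
top 10 13 62 [0.0968 0.1043 0.106  0.1076 0.1088]
top 13 15 41 [0.1054 0.1067 0.1077 0.1091 0.1106]
top 15 17 59 [0.0662 0.1074 0.1093 0.1106 0.1126]
top 17 19 75 [0.0587 0.0647 0.1089 0.1105 0.1121]
top 19 21 101 [0.0593 0.0624 0.0964 0.1074 0.1098]
top 21 30 233 [0.0582 0.0598 0.061  0.0621 0.0643]
scene 6 10 28 [0.0952 0.0982 0.1004 0.1035 0.1051]
scene 10 13 27 [0.0923 0.102  0.1045 0.1059 0.1083]
scene 13 15 39 [0.067  0.0731 0.0772 0.1069 0.1091]
scene 15 17 72 [0.0598 0.0656 0.072  0.0798 0.1077]
scene 17 19 90 [0.059  0.0663 0.0868 0.1036 0.1086]
scene 19 21 120 [0.0591 0.0873 0.093  0.1022 0.1078]
scene 21 30 141 [0.0579 0.0591 0.06   0.0614 0.1049]
plug scene 75 [ 0.5634262  -0.14403948  0.07763312] [0.0776166  0.07904001] ((563.2272338867188, -143.15802001953125), 12.382692337036133)
rec scene ((588.280517578125, 109.29707336425781), 21.87444305419922)
267 0.08372140659730605 0.10978182869908525
```

View pics/scene_z.png

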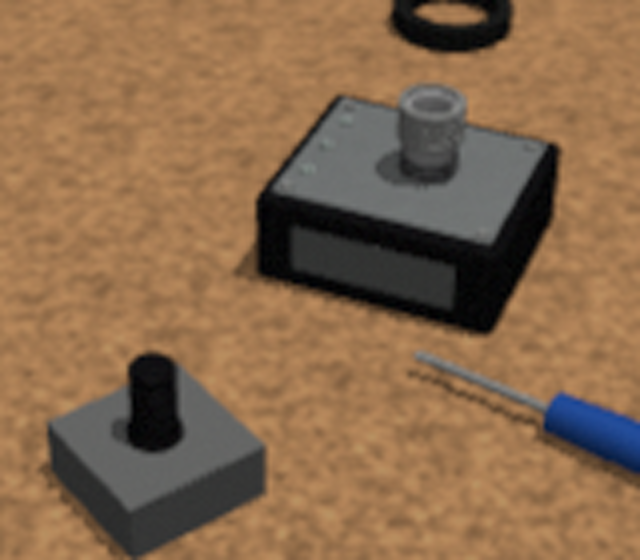

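View pics/top_z.png

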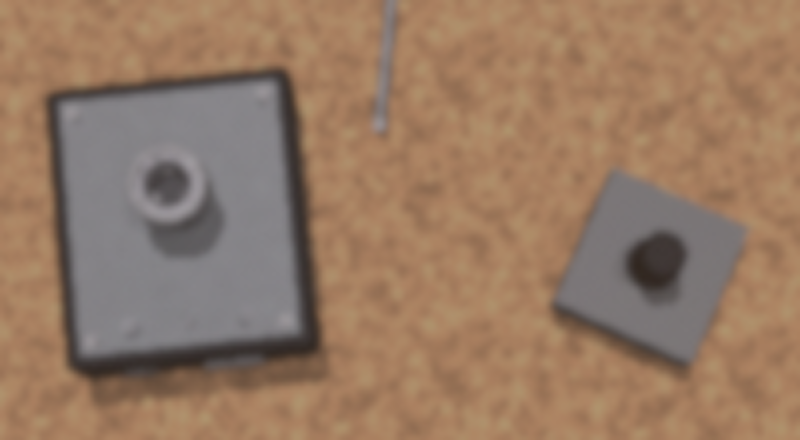

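Both views agree. Axis_foot is about (0.5885, 0.110), and the box measures 150.5x130 with its top at 0.0605. The sleeve top is about 0.109, which puts the rim at about 0.107, within the allowed ±6 mm. The plug is at (0.562, -0.141) in the rest, whose centre is (0.5626, -0.1414). Next I'll grip the sleeve.

```bash
python3 - <<'E'
from plant import robot
import numpy as np
for p in [(.5885,.110,.22),(.5625,-.1413,.22)]:
    for y in np.arange(-3,3.2,.5):
        q=robot.inverse_kinematics(p,[np.pi,0,y]); 
        if q is not None: print(p,round(y,2),np.round(q,2))
E
```

```text
(0.5885, 0.11, 0.22) -3.0 [ 0.53  0.65 -1.18  1.7   0.63  1.23  2.49]
(0.5885, 0.11, 0.22) -2.5 [-0.91  0.49  0.92  1.79 -0.44  1.09 -2.34]
(0.5885, 0.11, 0.22) -2.0 [ 0.21  0.44 -0.63  1.72  0.29  1.08 -2.51]
(0.5885, 0.11, 0.22) -1.5 [ 0.32  0.48 -0.78  1.71  0.37  1.1  -2.08]
(0.5885, 0.11, 0.22) -1.0 [ 0.36  0.5  -0.85  1.71  0.41  1.12 -1.61]
(0.5885, 0.11, 0.22) -0.5 [ 0.4   0.52 -0.91  1.71  0.45  1.13 -1.14]
(0.5885, 0.11, 0.22) 0.0 [ 0.38  0.51 -0.89  1.71  0.44  1.13 -0.63]
(0.5885, 0.11, 0.22) 0.5 [ 0.42  0.54 -0.95  1.71  0.48  1.15 -0.17]
(0.5885, 0.11, 0.22) 1.0 [ 0.46  0.57 -1.02  1.71  0.52  1.17  0.29]
(0.5885, 0.11, 0.22) 1.5 [ 0.5   0.61 -1.1   1.71  0.58  1.2   0.75]
(0.5885, 0.11, 0.22) 2.0 [ 0.53  0.65 -1.18  1.7   0.63  1.23  1.2 ]
(0.5885, 0.11, 0.22) 2.5 [ 0.53  0.65 -1.18  1.7   0.63  1.23  1.7 ]
(0.5885, 0.11, 0.22) 3.0 [ 0.53  0.65 -1.18  1.7   0.63  1.23  2.2 ]
(0.5625, -0.1413, 0.22) -3.0 [-0.61  0.54  1.12  1.83 -0.54  1.12 -2.3 ]
(0.5625, -0.1413, 0.22) -2.5 [ 0.3   0.34 -0.16  1.78  0.06  1.02 -2.39]
(0.5625, -0.1413, 0.22) -2.0 [ 0.37  0.35 -0.24  1.78  0.1   1.02 -1.92]
(0.5625, -0.1413, 0.22) -1.5 [ 0.47  0.36 -0.38  1.77  0.15  1.03 -1.47]
(0.5625, -0.1413, 0.22) -1.0 [ 0.53  0.37 -0.46  1.77  0.19  1.04 -1.  ]
(0.5625, -0.1413, 0.22) -0.5 [ 0.59  0.39 -0.54  1.77  0.23  1.05 -0.53]
(0.5625, -0.1413, 0.22) 0.0 [ 0.65  0.4  -0.62  1.76  0.26  1.06 -0.06]
(0.5625, -0.1413, 0.22) 0.5 [ 0.7   0.42 -0.7   1.76  0.3   1.07  0.4 ]
(0.5625, -0.1413, 0.22) 1.0 [ 0.71  0.43 -0.71  1.76  0.31  1.07  0.89]
(0.5625, -0.1413, 0.22) 1.5 [ 0.76  0.45 -0.79  1.76  0.35  1.08  1.36]
(0.5625, -0.1413, 0.22) 2.0 [ 0.99  0.61 -1.17  1.75  0.6   1.2   1.64]
(0.5625, -0.1413, 0.22) 2.5 [ 0.99  0.61 -1.17  1.75  0.6   1.2   2.14]
(0.5625, -0.1413, 0.22) 3.0 [-0.61  0.54  1.12  1.83 -0.54  1.12 -2.58]
```

```bash
python3 - <<'E'
from plant import robot
import numpy as np,cv2
D=[np.pi,0,0]
robot.goto([.5885,.110,.20],D)
s=robot.sense();print(s['t'],s['tcp_pos'],s['wrist_force'])
robot.move_straight([.5885,.110,.140],vel=.1)
print(robot.move_straight([.5885,.110,.094],vel=.05,contact_N=5))
s=robot.sense();print(s['t'],s['tcp_pos'],s['wrist_force'])
f=robot.grab_frame('scene');b=(300,150,400,250)
cv2.imwrite('pics/s1.png',cv2.resize(f['image'][b[1]:b[3],b[0]:b[2],::-1],None,fx=6,fy=6,interpolation=cv2.INTER_CUBIC))
E
```

```text
3.0917 [0.58884942 0.10882187 0.19986799] [ 0.13189756 -0.55855723  0.22708964]
False
4.9083 [0.58875053 0.11015704 0.09434051] [-0.57520681  0.95717749 -0.29691457]
```

View pics/s1.png

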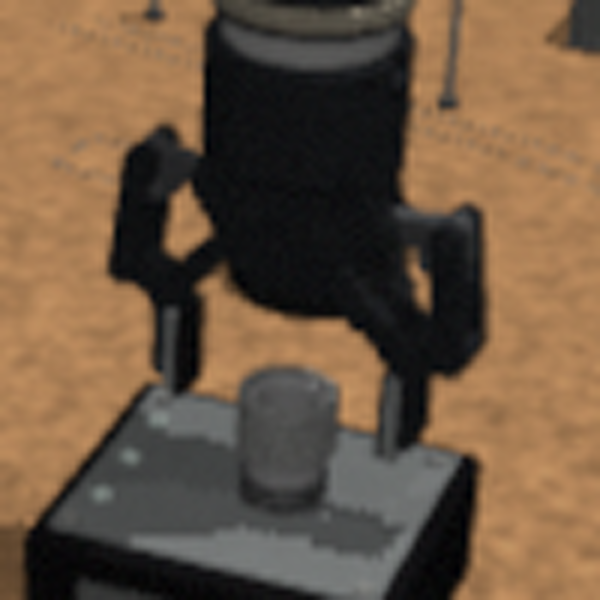

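The fingers straddle the sleeve at crop (170,350) and (400,410), with the sleeve at (288,430), roughly centred. I'll close and draw it down.

```bash
python3 - <<'E'
from plant import robot
import numpy as np,cv2
def st():
    s=robot.sense();print(round(s['t'],2),s['tcp_pos'].round(4) if hasattr(s['tcp_pos'],'round') else s['tcp_pos'],np.round(s['wrist_force'],1),round(s['opening'],3));return s
robot.grip(0.0,30);s=st()
f=robot.grab_frame('scene');b=(300,150,400,250)
cv2.imwrite('pics/s2.png',cv2.resize(f['image'][b[1]:b[3],b[0]:b[2],::-1],None,fx=6,fy=6,interpolation=cv2.INTER_CUBIC))
p=np.array(s['tcp_pos'])
if s['opening']>.35:
    for k in range(1,4):
        r=robot.move_straight([.5885,.110,.094-.003*k],vel=.02,contact_N=15);print(r);st()
        if r: break
E
```

```text
5.44 [0.589  0.11   0.0944] [ 1.  -0.3  1.5] 0.46
False
5.79 [0.589  0.11   0.0911] [ 2.8 -1.   2.9] 0.461
False
6.09 [0.589 0.11  0.088] [3.2 0.4 4.2] 0.465
False
6.39 [0.589  0.11   0.0851] [3.6 0.1 4.3] 0.46
```

View pics/s2.png

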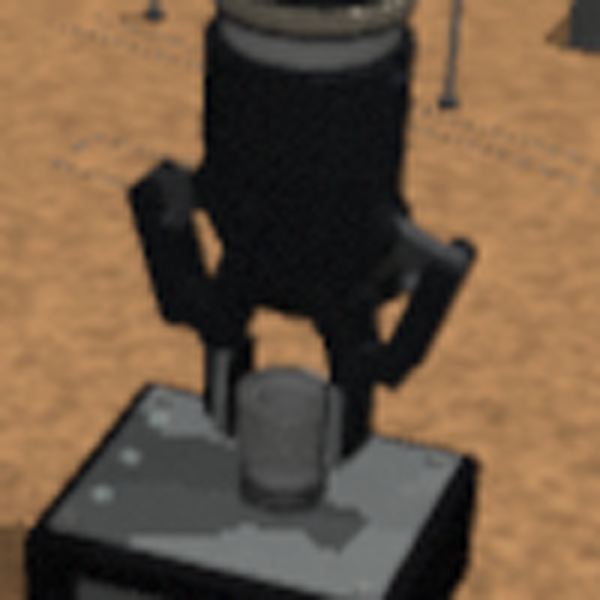

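Gripped at 39 mm, and the lateral forces are small. I'll continue to the stop.

```bash
python3 - <<'E'
from plant import robot
import numpy as np,cv2
def st():
    s=robot.sense();print(round(s['t'],2),np.round(s['tcp_pos'],4),np.round(s['wrist_force'],1),round(s['opening'],3));return s
for k in range(1,5):
    r=robot.move_straight([.5885,.110,.085-.001*k],vel=.015,contact_N=12);print(r);s=st()
    if r or s['wrist_force'][2]>13: break
robot.sleep(.2);st()
robot.grip(1.0,30);robot.sleep(.2);st()
robot.move_straight([.5885,.110,.20],vel=.2)
robot.goto([.5625,-.1413,.20],[np.pi,0,0]);st()
for n in ['scene','top']:
    f=robot.grab_frame(n);np.savez(n+'1.npz',**f)
    b=(300,180,400,280) if n=='scene' else (225,195,305,285)
    cv2.imwrite(f'pics/{n}3.png',cv2.resize(f['image'][b[1]:b[3],b[0]:b[2],::-1],None,fx=6,fy=6,interpolation=cv2.INTER_CUBIC))
from h import *
for n,bb in [('top',(225,200,305,290)),('scene',(330,205,365,240))]:
  for i in '01':
    f=load(n+i+'.npz');X=cloud(f)
    P=X[bb[1]:bb[3],bb[0]:bb[2]].reshape(-1,3)
    r=np.linalg.norm(P[:,:2]-[.5885,.110],axis=1)*1000
    for a,b in [(0,6),(6,10),(10,13),(13,15),(15,17),(17,19)]:
        q=P[(r>=a)&(r<b)&(P[:,2]>.03)]
        if len(q): print(n+i,a,b,len(q),np.percentile(q[:,2],[25,50,75,95]).round(4))
E
```

```text
False
6.64 [0.589  0.11   0.0845] [ 3.3 -0.6  6.7] 0.463
False
6.89 [0.589  0.11   0.0844] [ 1.5 -2.  11.5] 0.46
False
7.14 [0.589  0.1101 0.0843] [-1.1 -3.9 17.2] 0.458
7.34 [0.589  0.1101 0.0843] [-1.  -2.9 17. ] 0.466
8.06 [0.5884 0.11   0.0819] [0.3 0.6 0. ] 0.993
9.79 [ 0.5627 -0.1392  0.1999] [0.3 0.9 0. ] 1.002
top0 0 6 25 [0.0881 0.0896 0.0912 0.0925]
top0 6 10 50 [0.0904 0.0916 0.0954 0.1035]
top0 10 13 62 [0.1043 0.106  0.1076 0.1088]
top0 13 15 41 [0.1067 0.1077 0.1091 0.1106]
top0 15 17 59 [0.1074 0.1093 0.1106 0.1126]
top0 17 19 75 [0.0647 0.1089 0.1105 0.1121]
top1 0 6 29 [0.0956 0.0968 0.0973 0.0983]
top1 6 10 45 [0.0952 0.0964 0.0981 0.1038]
top1 10 13 63 [0.1043 0.1059 0.1071 0.1103]
top1 13 15 44 [0.106  0.1077 0.1087 0.1094]
top1 15 17 45 [0.1022 0.1034 0.1044 0.1054]
top1 17 19 69 [0.0992 0.1026 0.1037 0.1059]
scene0 6 10 28 [0.0982 0.1004 0.1035 0.1051]
scene0 10 13 27 [0.102  0.1045 0.1059 0.1083]
scene0 13 15 39 [0.0731 0.0772 0.1069 0.1091]
scene0 15 17 72 [0.0656 0.072  0.0798 0.1077]
scene0 17 19 90 [0.0663 0.0868 0.1036 0.1086]
scene1 0 6 1 [0.0967 0.0967 0.0967 0.0967]
scene1 6 10 24 [0.0974 0.0994 0.1024 0.1039]
scene1 10 13 26 [0.103  0.1043 0.1052 0.1062]
scene1 13 15 34 [0.071  0.1014 0.1053 0.1066]
scene1 15 17 60 [0.0655 0.0737 0.1033 0.1055]
scene1 17 19 83 [0.0643 0.0723 0.0929 0.1022]
```

View pics/scene3.png

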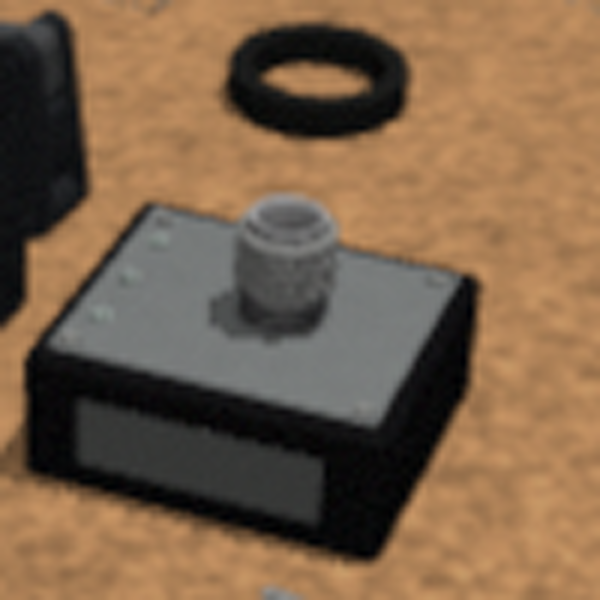

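The sleeve has latched: its top is now at about 0.103, the rim is exposed at about 0.107, and the shutter has risen from 0.090 to 0.0965. Before gripping the plug I'll check where the fingertips lie when partly closed.

```bash
python3 - <<'E'
from h import *
f=load('scene0.npz')
# s2: crop origin 300,150 scale 6 ; tip of near finger (335,464) left one (218,438)
for z in (.07,.075,.08,.085,.09):
    print(z,[np.round((np.array(proj(f,p))-[300,150])*6) .tolist() for p in ([.610,.099,z],[.610,.121,z],[.567,.099,z])])
E
```

```text
0.07 [[319.0, 495.0], [343.0, 469.0], [221.0, 464.0]]
0.075 [[320.0, 485.0], [344.0, 458.0], [221.0, 453.0]]
0.08 [[320.0, 474.0], [345.0, 448.0], [222.0, 443.0]]
0.085 [[321.0, 463.0], [346.0, 437.0], [222.0, 432.0]]
0.09 [[322.0, 452.0], [347.0, 426.0], [223.0, 421.0]]
```

```bash
python3 - <<'E'
from plant import robot
import numpy as np
s=robot.sense();print(s['t'],s['tcp_pos'])
robot.move_straight([.5625,-.1413,.12],vel=.15)
print(robot.move_straight([.5625,-.1413,.062],vel=.08,contact_N=5))
s=robot.sense();print(s['t'],s['tcp_pos'],s['wrist_force'])
import cv2
f=robot.grab_frame('scene');b=(230,230,330,330)
cv2.imwrite('pics/s4.png',cv2.resize(f['image'][b[1]:b[3],b[0]:b[2],::-1],None,fx=6,fy=6,interpolation=cv2.INTER_CUBIC))
E
```

```text
9.8917 [ 0.56298717 -0.13858658  0.20013209]
False
11.45 [ 0.56291142 -0.14112742  0.06225691] [ 0.25580127 -0.36216284  0.8785312 ]
```

View pics/s4.png

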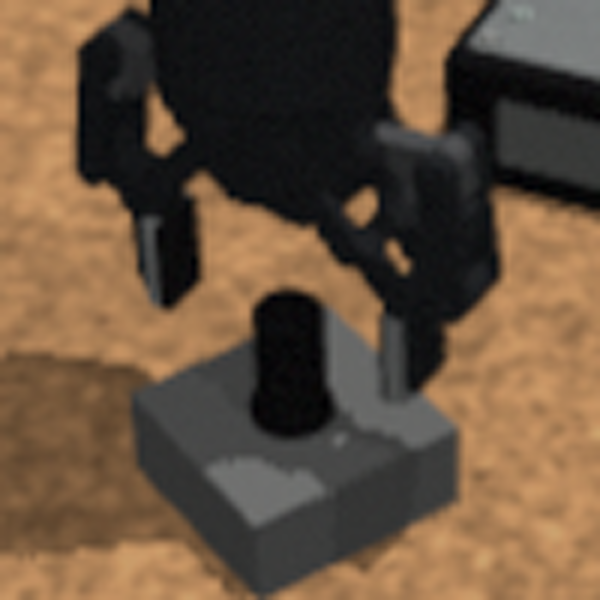

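The open fingers flank the plug at crop (165,290) and (400,390), with the plug at (290,360). The tips stand about 12–13 mm ahead of the TCP when half shut. At TCP z 0.062 they should close at about z 0.047, above the flange top at 0.038. I'll grip and lift.

```bash
python3 - <<'E'
from plant import robot
import numpy as np,cv2
def st():
    s=robot.sense();print(round(s['t'],2),np.round(s['tcp_pos'],4),np.round(s['wrist_force'],1),round(s['opening'],3));return s
st()
robot.grip(0.0,50);s=st()
assert s['opening']>.2
p=s['tcp_pos']
robot.move_straight([p[0],p[1],.16],vel=.15);s=st()
robot.sleep(.2);st()
for n in ['scene','top']:
    f=robot.grab_frame(n);np.savez(n+'2.npz',**f)
    b=(230,200,330,300) if n=='scene' else (345,200,435,290)
    cv2.imwrite(f'pics/{n}5.png',cv2.resize(f['image'][b[1]:b[3],b[0]:b[2],::-1],None,fx=6,fy=6,interpolation=cv2.INTER_CUBIC))
E
```

```text
11.5 [ 0.563  -0.1412  0.0625] [ 0.1 -0.2  0.5] 1.0
12.1 [ 0.5627 -0.1413  0.0623] [ 0.2 -0.4  2.3] 0.265
12.9 [ 0.5619 -0.1415  0.1591] [-0.4  0.7 -1.3] 0.262
13.1 [ 0.5621 -0.1413  0.1589] [ 1.3 -1.3 -0.7] 0.262
```

View pics/scene5.png

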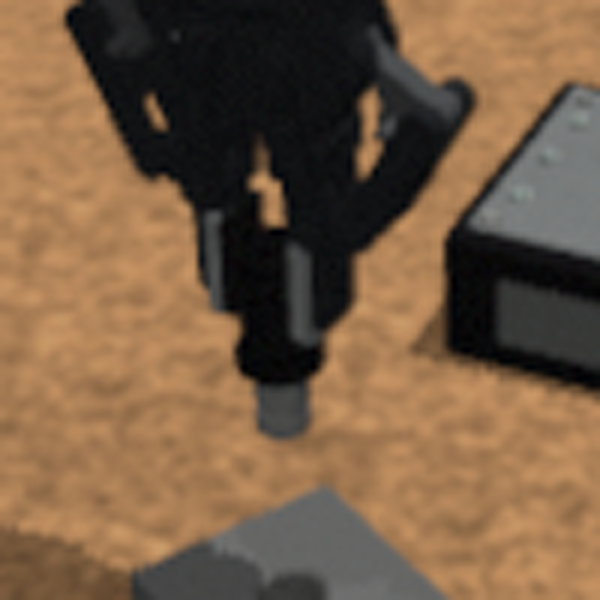

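The plug is held upright, with the nose at crop (283,405). I'll check the nose axis against the TCP axis in pixels, then carry it over the receptacle.

```bash
python3 - <<'E'
from h import *
f=load('scene2.npz')
for z in (.108,.118,.128):
    print(z,(np.round((np.array(proj(f,[.562,-.1413,z]))-[230,200])*6,1)))
im=f['image'].astype(int)
for r in range(264,273):
    row=im[r,268:288]; print(r,row.mean(1).round().astype(int).tolist())
a=np.array(proj(f,[.562,-.1413,.12]));
for d in ([.001,0,0],[0,.001,0]): print(np.array(proj(f,np.array([.562,-.1413,.12])+d))-a)
from plant import robot
D=[np.pi,0,0]
robot.move_straight([.5622,-.1413,.20],vel=.15)
robot.goto([.589,.110,.20],D)
robot.sleep(.3);s=robot.sense();print(s['t'],s['tcp_pos'],s['tcp_rot'],s['wrist_force'],s['opening'])
robot.move_straight([.589,.110,.185],vel=.08); robot.sleep(.2)
s=robot.sense();print(s['t'],s['tcp_pos'],s['tcp_rot'],s['wrist_force'],s['opening'])
for n in ['scene','top']:
    g=robot.grab_frame(n);np.savez(n+'3.npz',**g)
    b=(300,150,400,250)
    cv2.imwrite(f'pics/{n}6.png',cv2.resize(g['image'][b[1]:b[3],b[0]:b[2],::-1],None,fx=6,fy=6,interpolation=cv2.INTER_CUBIC))
print([(np.array(proj(f,[.589,.110,z]))-[300,150])*6 for z in (.107,.135,.15)])
E
```

```text
0.108 [282.9 407.1]
0.118 [281.7 382.4]
0.128 [280.6 357.4]
264 [136, 129, 128, 123, 83, 48, 45, 40, 39, 45, 51, 49, 50, 85, 125, 127, 127, 127, 132, 134]
265 [132, 127, 128, 123, 89, 65, 65, 63, 63, 65, 68, 64, 58, 82, 122, 127, 128, 127, 129, 127]
266 [135, 134, 134, 131, 107, 67, 68, 68, 69, 71, 69, 64, 61, 91, 131, 134, 136, 134, 134, 131]
267 [126, 126, 131, 131, 116, 72, 66, 69, 69, 70, 68, 65, 64, 94, 129, 135, 139, 146, 144, 141]
268 [113, 115, 122, 123, 105, 76, 68, 68, 70, 71, 68, 63, 65, 89, 117, 127, 134, 145, 150, 146]
269 [116, 119, 123, 125, 102, 74, 73, 72, 73, 73, 71, 69, 67, 81, 112, 128, 135, 144, 146, 139]
270 [128, 134, 133, 128, 107, 65, 70, 74, 73, 75, 74, 70, 66, 81, 117, 131, 136, 136, 134, 133]
271 [133, 136, 135, 128, 111, 72, 67, 70, 70, 72, 70, 65, 68, 95, 120, 123, 121, 118, 120, 126]
272 [130, 130, 133, 132, 125, 109, 90, 73, 66, 68, 73, 79, 87, 104, 113, 111, 109, 109, 110, 112]
[0.43443786 0.1639069 ]
[ 0.29488898 -0.27258476]
14.9083 [0.58926222 0.10856106 0.19989643] [ 3.14122041e+00  8.16924265e-05 -2.24781472e-03] [-0.35042681 -0.19156672 -0.89596129] 0.26217410729227053
15.45 [0.58914382 0.11019987 0.18519723] [-3.14142237e+00 -4.03676425e-04  1.99230036e-04] [-0.52948169 -0.06713471  0.53376865] 0.2625434075040647
[array([288.3543368 , 386.42890012]), array([292.38077087, 323.25506831]), array([294.59075037, 288.58099426])]
```

View pics/scene6.png

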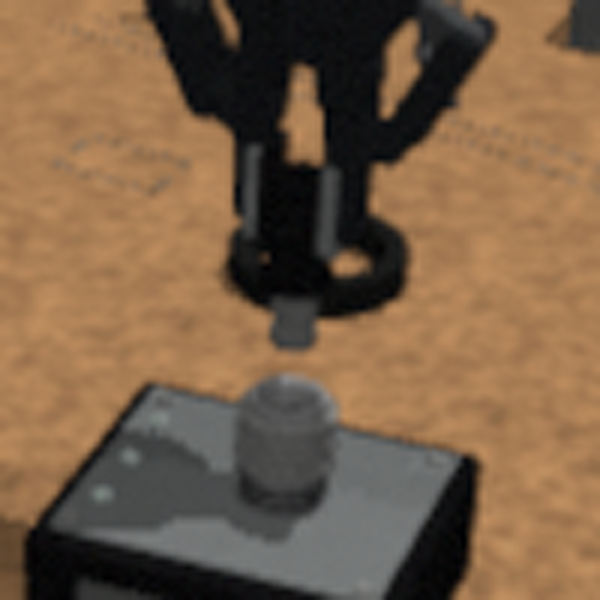

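The nose at (293,320) hangs over the mouth at (287,395). The residual against the predicted axis is about 0.5 px, or roughly 1 mm, which the funnel can take. I'll insert in guarded steps.

```bash
python3 - <<'E'
from plant import robot
import numpy as np
def st():
    s=robot.sense();print(round(s['t'],2),np.round(s['tcp_pos'],4),np.round(s['wrist_force'],1),np.round(s['torque'],2),round(s['opening'],3));return s
st()
print(robot.move_straight([.589,.110,.164],vel=.05,contact_N=6));st()
for z in (.160,.157,.154,.152):
    r=robot.move_straight([.589,.110,z],vel=.02,contact_N=6);print(z,r);s=st()
    if r: break
E
```

```text
15.55 [0.5891 0.1102 0.1852] [ 0.3  0.2 -0.4] [-0.02  0.03  0.02] 0.266
False
16.12 [0.5889 0.1101 0.1637] [ 0.4  0.5 -0.7] [0.01 0.03 0.04] 0.262
0.16 False
16.47 [0.589  0.11   0.1599] [ 0.1 -0.5 -0.4] [ 0.02 -0.03  0.01] 0.266
0.157 False
16.77 [0.5889 0.11   0.1568] [ 1.3  0.1 -0.3] [ 0.   -0.05  0.04] 0.265
0.154 False
17.07 [0.5889 0.1099 0.1538] [-0.2 -0.1 -1.1] [-0.01  0.03  0.  ] 0.263
0.152 False
17.32 [0.5889 0.1099 0.1519] [ 0.1  0.3 -1.5] [-0.01  0.01  0.02] 0.264
```

The nose is in the bore with no side load. I'll press on against the shutter.

```bash
python3 - <<'E'
from plant import robot
import numpy as np
def st():
    s=robot.sense();print(round(s['t'],2),np.round(s['tcp_pos'],4),np.round(s['wrist_force'],1),np.round(s['torque'],2),round(s['opening'],3));return s
for z in (.148,.145,.142,.140,.138,.1375,.137,.1365,.136,.1355):
    r=robot.move_straight([.589,.110,z],vel=.02,contact_N=10);print(z,r);s=st()
    if r or s['wrist_force'][2]>20: break
E
```

```text
0.148 False
17.67 [0.5894 0.1102 0.1484] [0.6 0.4 2.9] [-0.02 -0.01  0.01] 0.265
0.145 False
17.97 [0.5893 0.1101 0.1451] [ 0.8 -0.6  2.5] [ 0.04 -0.13 -0.02] 0.266
0.142 False
18.27 [0.5892 0.1101 0.1421] [ 0.3 -0.6  3.3] [ 0.06 -0.12 -0.04] 0.261
0.14 False
18.52 [0.5892 0.1101 0.1403] [0.9 0.1 4.4] [ 0.03 -0.03 -0.03] 0.262
0.138 False
18.77 [0.5892 0.1101 0.1383] [ 0.6 -0.   5.1] [ 0.01 -0.05 -0.02] 0.261
0.1375 False
19.02 [0.5892 0.1102 0.138 ] [-0.4 -1.   6.4] [-0.05  0.07  0.04] 0.261
0.137 False
19.27 [0.5892 0.1102 0.1376] [ 0.5 -0.5  7.3] [-0.04  0.01 -0.01] 0.264
0.1365 False
19.52 [0.5893 0.1101 0.1366] [0.1 0.6 5. ] [ 0.09 -0.26 -0.04] 0.265
0.136 False
19.77 [0.5893 0.1102 0.1365] [ 0.2 -0.1  6.9] [-0.04 -0.01  0.03] 0.262
0.1355 False
20.02 [0.5893 0.1102 0.1361] [-0.2 -0.2  7.1] [-0.03  0.1  -0.03] 0.261
```

```bash
python3 - <<'E'
from plant import robot
import numpy as np,cv2
def st():
    s=robot.sense();print(round(s['t'],2),np.round(s['tcp_pos'],4),np.round(s['wrist_force'],1),round(s['opening'],3));return s
for z in np.arange(.1350,.1300,-.0005):
    r=robot.move_straight([.589,.110,z],vel=.02,contact_N=10);s=st()
    if r or s['wrist_force'][2]>18: print('stop',z,r);break
g=robot.grab_frame('scene');b=(300,150,400,250)
cv2.imwrite('pics/s7.png',cv2.resize(g['image'][b[1]:b[3],b[0]:b[2],::-1],None,fx=6,fy=6,interpolation=cv2.INTER_CUBIC))
E
```

```text
20.27 [0.5893 0.1102 0.1357] [-0.5  0.   6.9] 0.261
20.52 [0.5893 0.1103 0.1355] [-0.9 -0.3  9.4] 0.264
20.77 [0.5894 0.1103 0.1355] [-1.5 -0.9 11.6] 0.265
21.02 [0.5894 0.1103 0.1354] [-2.6 -2.2 15.2] 0.261
21.27 [0.5894 0.1103 0.1354] [-3.3 -2.1 17.3] 0.264
21.52 [0.5894 0.1103 0.1354] [-5.  -2.9 20.4] 0.263
stop 0.1325 False
```

View pics/s7.png

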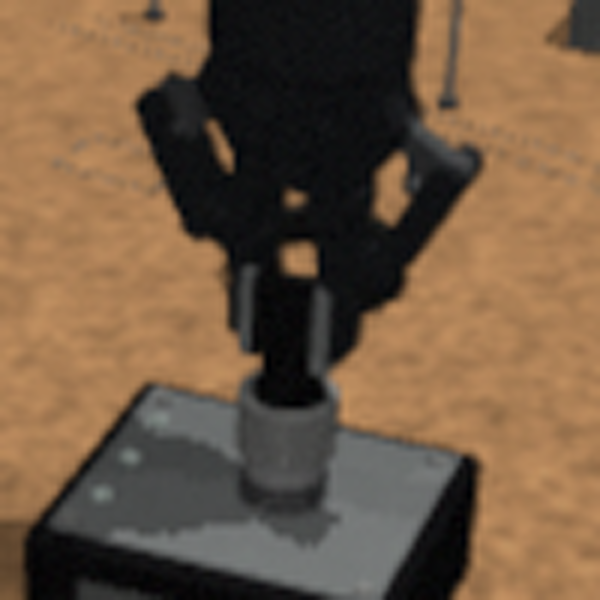

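The plug hits a hard stop at TCP z 0.1354 (predicted 0.1353), and the sleeve at crop (287,430) now covers the flange edge, so it has sprung forward. I'll relieve the load, release, retreat and verify.

```bash
python3 - <<'E'
from plant import robot
import numpy as np,cv2
from h import *
def st():
    s=robot.sense();print(round(s['t'],2),np.round(s['tcp_pos'],4),np.round(s['wrist_force'],1),round(s['opening'],3));return s
s=robot.sense();p=s['tcp_pos']
robot.move_straight([p[0],p[1],.1350],vel=.02);st()
robot.grip(1.0,30);robot.sleep(.2);st()
robot.move_straight([p[0],p[1],.22],vel=.12)
robot.goto([.5625,-.1413,.25],[np.pi,0,0]);st()
for n in ['scene','top']:
    f=robot.grab_frame(n);np.savez(n+'4.npz',**f);X=cloud(f)
    b=(300,160,400,260) if n=='scene' else (225,195,305,285)
    cv2.imwrite(f'pics/{n}8.png',cv2.resize(f['image'][b[1]:b[3],b[0]:b[2],::-1],None,fx=6,fy=6,interpolation=cv2.INTER_CUBIC))
    P=X[180:300,225:400].reshape(-1,3);r=np.linalg.norm(P[:,:2]-[.589,.110],axis=1)*1000
    for a,c in [(0,6),(6,11),(12.5,14.5),(15,17),(17,19.5)]:
        q=P[(r>=a)&(r<c)&(P[:,2]>.03)]
        if len(q): print(n,a,c,len(q),np.percentile(q[:,2],[25,50,75,95]).round(4))
    q=P[(r<25)&(P[:,2]>.135)];print(len(q),cv2.minEnclosingCircle(q[:,:2].astype(np.float32)*1000))
E
```

```text
21.84 [0.5894 0.1103 0.1357] [-0.7 -0.7  7.9] 0.265
22.68 [0.5895 0.1103 0.135 ] [-0.2  0.2  0.6] 1.002
24.53 [ 0.5626 -0.1393  0.2498] [ 0.6  1.3 -0.7] 0.999
scene 0 6 11 [0.1514 0.1522 0.1522 0.1528]
scene 6 11 56 [0.1277 0.1409 0.152  0.1529]
scene 12.5 14.5 92 [0.1084 0.1174 0.1328 0.15  ]
scene 15 17 70 [0.066  0.0738 0.1069 0.1116]
scene 17 19.5 130 [0.0674 0.0873 0.1009 0.108 ]
107 ((590.530517578125, 107.3810043334961), 11.881670951843262)
top 0 6 31 [0.1524 0.1536 0.1544 0.1558]
top 6 11 76 [0.1527 0.1536 0.1546 0.1556]
top 12.5 14.5 35 [0.1102 0.1114 0.1129 0.1144]
top 15 17 36 [0.1073 0.1088 0.1103 0.1113]
top 17 19.5 82 [0.0645 0.1091 0.1107 0.112 ]
143 ((588.90625, 109.97265625), 12.310357093811035)
```

View pics/scene8.png

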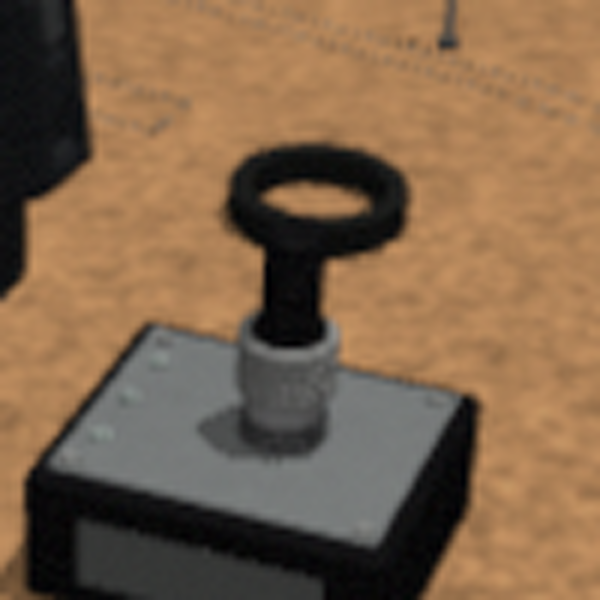

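View pics/top8.png

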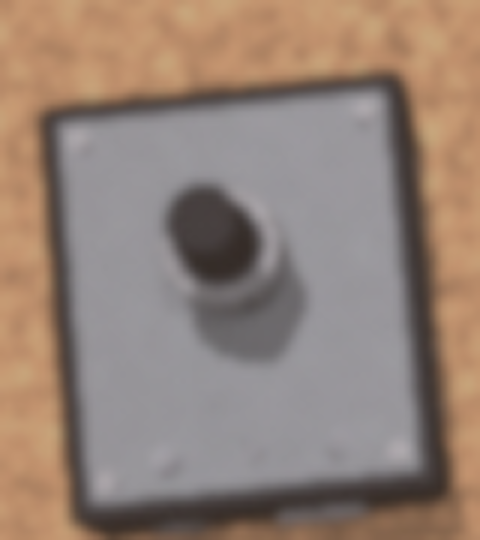

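The plug is upright with its top at about 0.153, so its grip middle is about 72–73 mm above axis_foot. The grip centre is at (0.5889, 0.1100), and the sleeve top is back at about 0.109, which means forward and locked. The robot is clear, so I'm handing in.

```bash
python3 - <<'E'
from plant import robot
robot.close_job()
E
```

```text
the job is handed in; nothing more can be done
```

The plug is seated and locked in the receptacle, and I handed the job in at about 25 s of the 58 s allowed. I drew the sleeve down to its stop, and it stayed back when I let go. I then took the plug from the rest and pressed it home, and the sleeve sprang forward.

- **Sleeve drawn back:** after release its top stood at about 0.103 m, below the exposed rim at about 0.107 m. The shutter inside had risen by about 7 mm.
- **Insertion:** it took 3–9 N against the shutter, and the wrist force peaked at about 20 N against the hard stop. That stop came at TCP z 0.1354 m, where I had predicted 0.1353 m.
- **After letting go:** the plug stands upright, with its grip's middle about 72–73 mm above axis_foot (the limit is 84 mm). In the top view it is less than 1 mm off the axis, and the sleeve top is back at about 0.109 m.
- **Disagreement:** the scene camera puts the plug's top about 3 mm from where the top camera does. It sees only the near side of the plug, and this still falls within the 4 mm limit.
- **Bystanders:** the arm never went near the tape, screwdriver or connector shell, but I did not measure their positions again at the end.

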